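Close the vial bin with its gate and tip the used vials in

ROBOT

A 7-joint arm with a two-finger parallel gripper is mounted at the origin on a cart in front of the work surface, level with it; the furniture and walls round the work are solid. World frame = base frame: x ahead of the robot, y to its left, z up, the work surface at z = 0. Lengths are in m, angles in degrees, forces in N, time in s.
With the tool pointing down it reaches from about 0.35 to 0.775 m from the base axis. Payload 3.1 kg.
Tool frame: the origin (TCP) lies at the centre of the arm's flange, where the gripper is bolted on; the fingertips stand 173 mm ahead of it and the grasp point (between the pads) lies 155 mm ahead of it; z points along the fingers, y is the line along which they close (so a half turn about z gives the same grasp; the last joint's range is limited). The gripper opens to 85 mm and grips with 20 to 120 N. Pads are 22 mm wide; open, the fingers measure 114 mm over their backs; the gripper's body (76 mm by 85 mm) begins 54 mm behind the grasp point. The pads swing forward as they close: fully open they stand 13 mm farther back than shut.
Start: joints at [67.454, 17.813, 0.802, 86.603, -0.252, 75.585, -1.558], TCP at [0.19, -0.516, 0.405] pointing down, gripper open.
Joint ranges: [-154.91, 154.91], [-16.99, 109.72], [-72.82, 74.43], [7.12, 147.25], [-82.49, 262.49], [11.32, 116.49], [-174.64, 174.64]. Speed limits (degrees/s): [159.86, 159.86, 180, 180, 180, 180, 180].

INTERFACE

Orientations are given as [roll, pitch, yaw] about the fixed x, y, z axes, in that order (R = Rz(yaw) Ry(pitch) Rx(roll)).
In Python, from cell import arm, planner, capture, calibration, ticket gives the robot as it stands. Calls block until the motion is done:
- arm.goto(position, orientation): joint-space move of the TCP to a pose.
- arm.line_to(position, vel=0.15, rotation=None, until_force=None): straight line of the TCP; rotation=None keeps the orientation; vel is the mean speed in m/s. With until_force (N) it stops when the force on the tool has changed by that much, and returns True; else False.
- arm.move_joints(angles): joint-space move.
- arm.move_gripper(opening): finger opening in m; the grip force is fixed at half the most; returns when the fingers have stopped.
- arm.sleep(seconds).
- planner.inverse_kinematics(position, orientation): joint angles nearest the present ones, or None.
- arm.get_state(): the state.
- capture(name): name is "scene" or "side" or "wrist"; returns (picture, depth): 384x512x3 uint8, blue, green, red; 384x512 float32, m along the optical axis (not along the pixel's ray), 0 where there is no reading.
- calibration(name): a dict with "vfov" (degrees; the focal length in pixels is half the picture's height over the tangent of half this angle, whatever the lens; pixels are square), "cx", "cy" (the principal point, pixels), "D" ([k1, k2, p1, p2, k3] as OpenCV has them; the pictures are not rectified), "rvec" (rotation vector, rad) and "tvec" (3), from world to camera coordinates, as OpenCV has them. Camera axes: x right, y down, z forward; pixel columns grow to the right and rows downward; lengths in m; the calibration is good to about 2 mm. A picture is of the moment at which its call begins: read the wrist's pose just before it. calibration takes no time and is no camera call; for the wrist camera it gives the pose at the moment of the call.
A pose or a line that the arm cannot do raises arm.PlanningError and nothing moves.
- ticket.finish_job(): hands the job in; it is judged then, once.
The state is a dict: "t": time; "q": joint angles; "qd": joint speeds; "joint_torque": joint torques, N m; "eef_pos": TCP position; "tcp_rot": TCP orientation; "contact_force": force on the tool from outside, world axes, zero at the start; "ft_torque": the same for the moment, N m; "gripper_width": finger opening in m; "finger_force": force on a finger pad.
Only numpy, scipy, OpenCV 4.12 (cv2) and the standard library are available. Lean on these libraries where they do the work, as an engineer would, in place of code of your own. Each camera call takes 0.05 s, during which the arm holds its last target. There are 200 camera calls.

TASK

Take the gate panel out of its upright holder and slide it all the way down into the leaning slot at the open front of the vial bin. Then tip the pan over with its lever so that all three used vials drop into the closed bin. Leave the reagent bottle and the filter tub standing where they are.

Things in the scene. Friction and masses are not known exactly. Their poses are not given: they have to be found in the camera images.
- gate: Loose gate: flat aluminium slab 6 mm thick (its x), 100 wide (y), 88 tall (z), 0.12 kg, with a black grip rail on its top edge, 14 mm thick (x), 84 long (y), z=85 to 115 mm. Origin: middle of its lower edge; z points to the rail. The same turned half round about z. It starts upright in the holder; pinch the rail across its 14 mm.
- holder: Fixed grey holder on a 70 x 135 mm foot, in which the gate stands in an 8.5 mm wide upright slot along its y axis; slot floor 8 mm above the worktop, side blocks up to 38 mm high (so lift the gate 30 mm to clear). Origin on the worktop under the middle of the slot.
- station: Fixed disposal station, dark base 140 x 250 x 8 mm; origin on the worktop, x away from the robot at yaw 0, z up. Its -y half is the grey bin, open at the top and at its leaning front: clear from y=-115 to -12 mm, floor z=18, side walls up to z=92, back wall at x=56 up to z=120 mm. On its +y half two posts, 174 mm high, carry the tilting pan.
- gate_slot: Slot for the gate at the bin's front, fixed on the station at x=-12, y=-63.5, z=22 mm. Origin: middle of the sill on which the gate's lower edge rests when fully home; z points up along the slot, leaning 25 degrees from vertical to station -x; y runs along the sill, x across the slab. Seated, the gate's frame coincides with this one (or is half a turn off about z).
- slot_mouth (a point): Middle of the slot's mouth, 80 mm up the slot from the sill, between two side channels for the gate's edges: 9 mm wide for the 6 mm slab, bottoms 103 mm apart for the 100 mm width, flared from 64 mm up to here (about 5 mm extra each way). Between the channels (6 mm deep) the front is free for fingers.
- pan_pivot (a point): Centre of the pan's pivot, fixed on the station at x=20, y=12, z=160 mm in its frame; the axis runs along station x. (Room: beyond world x=0.55 m a shelf hangs 0.55 m above the worktop, and instruments stand on it from x=0.57 m.)
- pan (a joint): Angle of the steel pan in rad: 0 upright as found, end stop at 1.92 (110 degrees). Positive turns about station +x: the top moves to station -y, over the bin. Pan 56 mm wide with a pouring lip on its -y side; it turns against light friction (about 3 N at the lever) and stays at either end. The vials slide out towards the end of the travel.
- lever_bar (a point): Middle of the pan's black lever handle: round bar 13 mm thick, 58 mm long along station x, free end to -x (robot side), flat lever arm 30 mm away at +x. 110 mm from the pivot axis, 75 mm to station -x of pan_pivot. At joint 0 it leans 55 degrees from vertical to station +y, at 1.92 it leans 55 degrees to -y; top of its arc 270 mm above the worktop.
- used_vial_0: One of three alike used sample vials, amber glass with a blue cap, 12 mm across and 36 mm tall, origin at its underside; stands in the pan at the start.
- used_vial_1: One of three alike used sample vials, amber glass with a blue cap, 12 mm across and 36 mm tall, origin at its underside; stands in the pan at the start.
- used_vial_2: One of three alike used sample vials, amber glass with a blue cap, 12 mm across and 36 mm tall, origin at its underside; stands in the pan at the start.
- reagent: Bystander: amber screw-cap bottle, 56 mm across, 105 mm tall, origin at its underside.
- filters: Bystander: white screw-lid tub, 68 mm across, 62 mm tall, origin at its underside.

How it is judged:
By the outcome, as a careful person would: the job done as asked, in the order asked, and still so for the second after the job is handed in, with the robot touching nothing.
It also fails if it takes over 59 s, if anything falls off the work surface, if the arm or the gripper's body presses on something with over 40 N, if the wrist force passes 120 N, or if a joint passes its speed limit or range.

## Working session

There is one attempt and no reset: what is moved stays moved. The work goes in short steps, each a Python script; the robot and the scene stay as the last script left them, time stands still between calls to the robot, and variables do not carry over. Pictures are saved under pics/ and viewed, at most 10 in all, crops included, and the job is handed in when it is done.

```bash
ls; mkdir -p pics
python3 - <<'E'
from cell import arm, capture, calibration
import cv2, numpy as np
for n in ("scene","side"):
    p,d=capture(n); cv2.imwrite(f"pics/{n}0.png",p); np.save(f"pics/{n}0.npy",d); c=calibration(n); print(n,c)
    R=cv2.Rodrigues(np.array(c["rvec"]))[0]; print(-R.T@np.array(c["tvec"]).ravel())
print(arm.get_state()["t"])
E
```

```text
pics
scene {'vfov': 49.2504043063396, 'cx': 249.81371064585178, 'cy': 193.39236887849907, 'D': array([0.04614569, 0.        , 0.        , 0.        , 0.        ]), 'rvec': array([ 2.03290639, -1.31408677,  0.52219822]), 'tvec': array([-0.23193508,  0.41356493,  1.4038791 ])}
[-0.52920358 -0.52412748  1.28099193]
side {'vfov': 46.08737215084655, 'cx': 259.6121483467343, 'cy': 187.92680234546347, 'D': array([-0.14730736,  0.        ,  0.        ,  0.        ,  0.        ]), 'rvec': array([ 1.37445574, -2.48476631,  0.61359271]), 'tvec': array([0.20764127, 0.43225325, 1.43071114])}
[-0.13487086  0.32371904  1.46761983]
0.1
```

View pics/scene0.png

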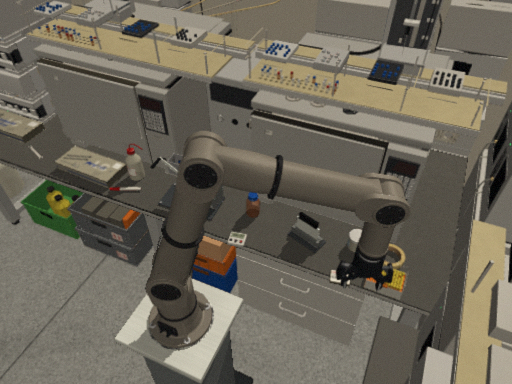

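View pics/side0.png

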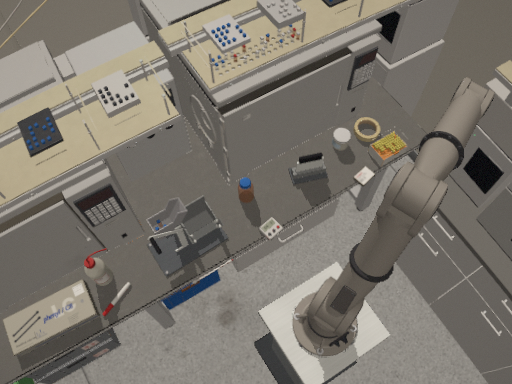

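The scene view shows the holder with its black rail at (307,225), the reagent bottle at (253,205) and the station hidden behind the arm. The side view shows the station at (185,235), reagent at (246,190), gate rail at (311,158) and tub at (342,138). Next: coarse positions, then wrist views.

```bash
cat > h.py <<'E'
import numpy as np, cv2
from scipy.spatial.transform import Rotation as Ro
def K(c): f=192/np.tan(np.radians(c["vfov"]/2)); return np.array([[f,0,c["cx"]],[0,f,c["cy"]],[0,0,1]])
def rays(c,uv):
    uv=np.asarray(uv,float).reshape(-1,1,2)
    n=cv2.undistortPoints(uv,K(c),np.array(c["D"])).reshape(-1,2)
    R=cv2.Rodrigues(np.array(c["rvec"]))[0]; d=np.c_[n,np.ones(len(n))]@R
    return -R.T@np.array(c["tvec"]).ravel(), d
def plane(c,uv,z): o,d=rays(c,uv); return o+d*((z-o[2])/d[:,2])[:,None]
def deep(c,uv,dep):
    o,d=rays(c,uv); uv=np.asarray(uv,int).reshape(-1,2); return o+d*dep[uv[:,1],uv[:,0]][:,None]
def cloud(c,dep):
    v,u=np.mgrid[:384,:512]; uv=np.c_[u.ravel(),v.ravel()]; P=deep(c,uv,dep); P[dep.ravel()==0]=np.nan; return P.reshape(384,512,3)
def proj(c,P): return cv2.projectPoints(np.asarray(P,float).reshape(-1,1,3),np.array(c["rvec"]),np.array(c["tvec"]),K(c),np.array(c["D"]))[0].reshape(-1,2)
def tri(obs):  # obs: list of (cal, uv) -> least-squares point
    A=np.zeros((3,3)); b=np.zeros(3)
    for c,uv in obs:
        o,d=rays(c,[uv]); d=d[0]/np.linalg.norm(d[0]); M=np.eye(3)-np.outer(d,d); A+=M; b+=M@o
    return np.linalg.solve(A,b)
E
python3 - <<'E'
from h import *; from cell import calibration,arm,planner
c=calibration("side"); d=np.load("pics/side0.npy")
np.set_printoptions(precision=3,suppress=True)
for n,uv in dict(railL=(301,160),railR=(320,156),reag=(245,184),tub=(342,134),stn=(185,240),l1=(152,212),l2=(180,204),worktop=(270,200)).items(): print(n,deep(c,[uv],d)[0])
s=arm.get_state(); print(s["tcp_rot"],s["eef_pos"]); w=calibration("wrist"); print(w, rays(w,[(256,192)]))
im=cv2.imread("pics/side0.png"); cv2.imwrite("pics/c1.png",cv2.resize(im[180:290,130:270],None,fx=5,fy=5,interpolation=cv2.INTER_CUBIC))
E
```

```text
railL [ 0.49  -0.234  0.115]
railR [ 0.465 -0.297  0.121]
reag [ 0.516 -0.02   0.107]
tub [ 0.525 -0.451  0.065]
stn [0.465 0.249 0.056]
l1 [ 0.649  0.297 -0.002]
l2 [0.509 0.215 0.221]
worktop [ 0.462 -0.088  0.003]
[-179.877    0.007   20.163] [ 0.189 -0.516  0.404]
{'vfov': 71.11409194213915, 'cx': 257.7794861492828, 'cy': 195.66144582684245, 'D': array([0.018, 0.   , 0.   , 0.   , 0.   ]), 'rvec': array([-2.366,  1.65 ,  0.253]), 'tvec': array([-0.55 , -0.039,  0.379])} (array([ 0.261, -0.49 ,  0.372]), array([[-0.27 , -0.09 , -0.959]]))
```

View pics/c1.png

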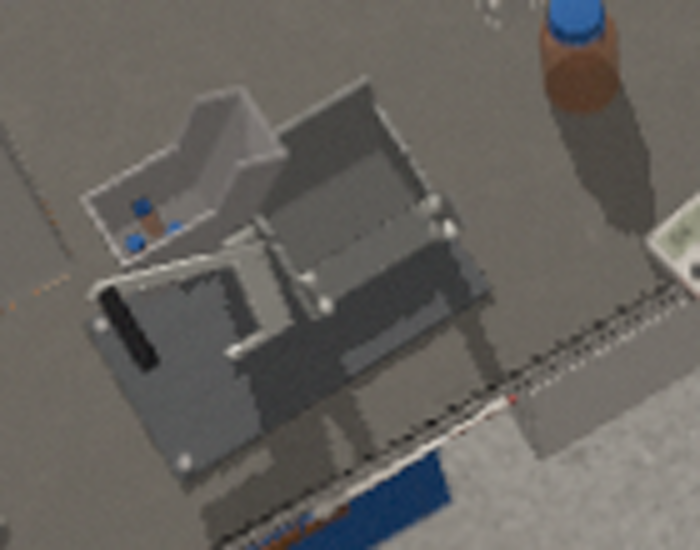

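The crop (5x, origin 130,180) shows the station base with corners at about (190,485), (490,295) and (85,320) in the crop. The lever bar is at (128,328), the pan with blue-capped vials at (150,230), and the bin at right with its open slot front at about (320,305)–(450,230).

Run:
```python
from h import *; from cell import calibration,arm,planner
np.set_printoptions(precision=3,suppress=True)
c=calibration("side")
q=np.array([(190,485),(490,295),(85,320)])/5+[130,180]
P=plane(c,q,0.008); print(P); e=P[0]-P[1]; print("len",np.linalg.norm(e),np.linalg.norm(P[2]-P[0]))
yaw=np.degrees(np.arctan2(-e[0],e[1])); print("yaw st",yaw)
yv=e/np.linalg.norm(e); xv=np.array([yv[1],-yv[0],0]); o=(P[0]+P[1])/2+xv*.07; print(o)
Rs=Ro.from_euler('z',yaw,degrees=True)
B=np.array([xv,yv,[0,0,1]]).T
def show(n,p,r):
    print(n,np.array(p),r,planner.inverse_kinematics(list(p),list(r)))
for y in (68,-112): show("gate",(.478,-.266,.12+.14),(180,0,y)); 
# slot: tool z = -slot z ; tool y = +-slot x
Rsl=Rs*Ro.from_euler('y',-25,degrees=True)
for s in (1,-1):
    for h in (.10,.2):
        M=Rsl.as_matrix(); z=-M[:,2]; y=s*M[:,0]; x=np.cross(y,z)
        p=o-[0,0,.008]+B@[-.012,-.0635,.022]+M[:,2]*(h+.155)
        show(f"slot{s}",p,Ro.from_matrix(np.c_[x,y,z]).as_euler('xyz',degrees=True))
```

```text
[[0.399 0.358 0.008]
 [0.41  0.117 0.008]
 [0.543 0.367 0.008]]
len 0.24065285802134612 0.1444884927126492
yaw st 2.7482473976816593
[0.474 0.241 0.008]
gate [ 0.478 -0.266  0.26 ] (180, 0, 68) [ 41.084  25.864 -18.393  98.02    9.38   57.626  -2.629]
gate [ 0.478 -0.266  0.26 ] (180, 0, -112) [  20.952   24.607    8.42    98.848   -4.176   56.849 -171.096]
slot1 [0.358 0.172 0.253] [155.      0.     92.748] [  5.273   5.763 -41.074 130.464  37.193  28.549 -62.639]
slot1 [0.315 0.17  0.344] [155.      0.     92.748] [ 31.184 -16.62  -56.486 126.685  -5.965  39.604 -20.43 ]
slot-1 [0.358 0.172 0.253] [-155.       0.     -87.252] [ 23.544   9.176 -61.158 130.06   44.371  31.361 111.238]
slot-1 [0.315 0.17  0.344] [-155.       0.     -87.252] [-51.497 -10.535  11.194 128.595  24.716  44.043 127.38 ]
```

```bash
cat >> h.py <<'E'
def snap(name):
    import pickle; from cell import capture,calibration
    c=calibration("wrist"); p,d=capture("wrist"); cv2.imwrite(f"pics/{name}.png",p); pickle.dump((c,d),open(f"pics/{name}.pkl","wb")); return c,p,d
def load(name):
    import pickle; return pickle.load(open(f"pics/{name}.pkl","rb"))+(cv2.imread(f"pics/{name}.png"),)
E
python3 - <<'E'
from h import *; from cell import arm
arm.goto([.478,-.266,.42],[180,0,68]); snap("g1")
arm.line_to([.43,-.266,.42]); snap("g2")
arm.goto([.44,.22,.52],[180,0,90]); snap("s1")
arm.line_to([.36,.22,.52]); snap("s2")
print(arm.get_state()["t"],arm.get_state()["q"])
a=[cv2.imread(f"pics/{n}.png") for n in("g1","g2","s1","s2")]
cv2.imwrite("pics/m1.png",cv2.resize(np.vstack([np.hstack(a[:2]),np.hstack(a[2:])]),(800,600),interpolation=cv2.INTER_AREA))
E
```

```text
4.6833 [ 20.57849697   3.44332819 -56.4480592   89.53750723   2.87469894
  88.52896677 -36.00283174]
```

View pics/m1.png

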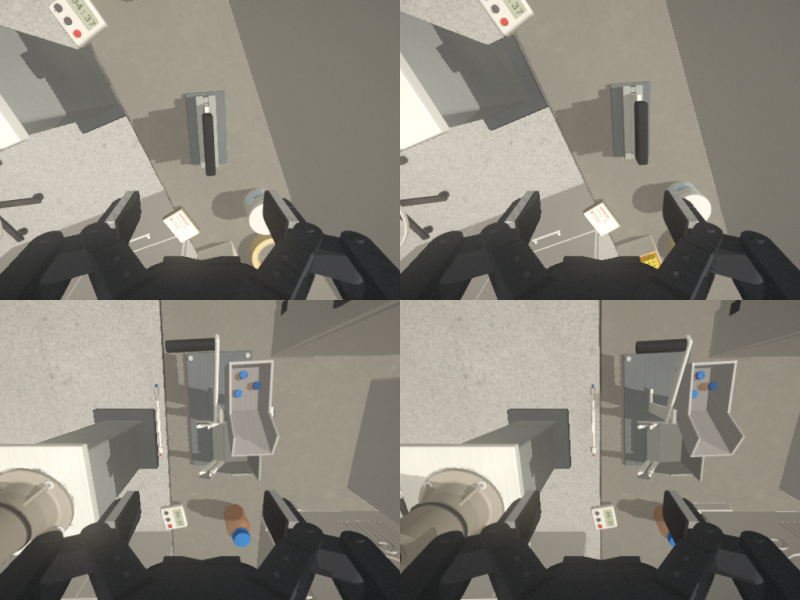

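The mosaic (g1, g2 on top; s1, s2 below; scale 0.39) shows the rail at about (208,145) in g1, clear of the tub. In s1 the lever bar is at (190,345), the pan at (250,400) and the bin channels at (205,445), with the reagent clear at (235,525). Now I'll measure the rail by triangulation and make a top-down height map of the station from the wrist depth.

Run:
```python
from h import *
np.set_printoptions(precision=4,suppress=True)
cen=[]
for n in ("g1","g2"):
    c,d,im=load(n); P=cloud(c,d)
    m=((im.max(2)<60)&(P[...,2]>.09)&(P[...,2]<.14)&(P[...,1]<-.15)&(np.abs(P[...,0]-.48)<.08)).astype(np.uint8)
    m=cv2.morphologyEx(m,cv2.MORPH_OPEN,np.ones((3,3)))
    k=max(cv2.findContours(m,0,1)[0],key=cv2.contourArea); pts=P[m>0]
    top=pts[pts[:,2]>np.percentile(pts[:,2],95)-.004]
    (cx,cy),(w,h),a=cv2.minAreaRect((top[:,:2]*1e4).astype(np.float32)); 
    print(n,m.sum(),"topz",np.median(top[:,2]),"centre",cx/1e4,cy/1e4,w/10,h/10,a)
    # ends of top by contour in image: extreme rows of top pixels
    r=cv2.minAreaRect(k); print(" img rect",r)
    t=(m>0)&(P[...,2]>np.median(top[:,2])-.004); v,u=np.nonzero(t); cen.append((c,(u,v)))
    cen[-1]=(c,cv2.minAreaRect(np.c_[u,v].astype(np.float32))[0])
print("tri top centre",tri(cen), [plane(c,[u],.121) for c,u in cen])
# station height map
H=np.full((360,300),np.nan)
for n in ("s1","s2"):
    c,d,im=load(n); P=cloud(c,d).reshape(-1,3); P=P[~np.isnan(P[:,0])]
    i=((.40-P[:,1])*1000).astype(int); j=((P[:,0]-.36)*1000).astype(int)
    ok=(i>=0)&(i<360)&(j>=0)&(j<300)&(P[:,2]<.3)&(P[:,2]>-.01)
    np.fmax.at(H,(i[ok],j[ok]),P[ok,2])
np.save("pics/H.npy",H)
v=cv2.applyColorMap(np.nan_to_num(H/.25*255).clip(0,255).astype(np.uint8),cv2.COLORMAP_JET); v[np.isnan(H)]=0
v=cv2.resize(v,None,fx=1.6,fy=1.6,interpolation=cv2.INTER_NEAREST)
c,d,im=load("s1"); cr=cv2.resize(im[30:260,190:370],None,fx=1.75*1.43,fy=1.75*1.43,interpolation=cv2.INTER_CUBIC)[:576]
v=cv2.copyMakeBorder(v,0,max(0,cr.shape[0]-v.shape[0]),0,0,cv2.BORDER_CONSTANT)
o=np.hstack([v,cr[:, :800-v.shape[1]]]); print(o.shape); cv2.imwrite("pics/m2.png",o)
```

```text
Traceback (most recent call last):
ValueError: max() iterable argument is empty
```

Run:
```python
from h import *
np.set_printoptions(precision=4,suppress=True)
c,d,im=load("g1"); P=cloud(c,d)
for u,v in ((266,160),(266,186),(268,210),(280,180),(300,100)): print(im[v,u],d[v,u],P[v,u])
print(P[...,2][~np.isnan(P[...,2])].min(), c)
```

```text
[68 67 70] 0.2663266 [ 0.4956 -0.2441  0.1235]
[65 68 68] 0.27680296 [ 0.4855 -0.2696  0.1211]
[66 68 70] 0.2825797 [ 0.478  -0.2941  0.123 ]
[138 143 142] 0.39235345 [ 0.4993 -0.2992  0.0069]
[139 157 163] 0.36777908 [ 0.5643 -0.2067 -0.0019]
-0.8111052351293727 {'vfov': 71.11409194213915, 'cx': 257.7794861492828, 'cy': 195.66144582684245, 'D': array([0.0176, 0.    , 0.    , 0.    , 0.    ]), 'rvec': array([-2.7891,  0.5478,  0.0843]), 'tvec': array([-0.5429, -0.109 ,  0.3728])}
```

Just a brightness threshold; I'll raise it.

```bash
cat > m.py <<'E'
from h import *
np.set_printoptions(precision=4,suppress=True)
cen=[]
for n in ("g1","g2"):
    c,d,im=load(n); P=cloud(c,d)
    m=((im.max(2)<95)&(P[...,2]>.09)&(P[...,2]<.14)&(P[...,1]<-.15)&(np.abs(P[...,0]-.48)<.08)).astype(np.uint8)
    m=cv2.morphologyEx(m,cv2.MORPH_OPEN,np.ones((3,3)))
    zt=np.median(P[m>0][:,2]); t=(m>0)&(P[...,2]>zt-.006); pts=P[t]
    (cx,cy),(w,h),a=cv2.minAreaRect((pts[:,:2]*1e4).astype(np.float32))
    print(n,m.sum(),"topz",np.median(pts[:,2]),"centre",cx/1e4,cy/1e4,w/10,h/10,a)
    v,u=np.nonzero(t); vx=cv2.fitLine(pts[:,:2].astype(np.float32),cv2.DIST_HUBER,0,.01,.01).ravel(); print(" line yaw",np.degrees(np.arctan2(vx[1],vx[0]))%180)
    cen.append((c,cv2.minAreaRect(np.c_[u,v].astype(np.float32))[0]))
print("tri top centre",tri(cen), [plane(c,[u],.122) for c,u in cen])
H=np.full((360,300),np.nan)
for n in ("s1","s2"):
    c,d,im=load(n); P=cloud(c,d).reshape(-1,3); P=P[~np.isnan(P[:,0])]
    i=((.40-P[:,1])*1000).astype(int); j=((P[:,0]-.36)*1000).astype(int)
    ok=(i>=0)&(i<360)&(j>=0)&(j<300)&(P[:,2]<.3)&(P[:,2]>-.01)
    np.fmax.at(H,(i[ok],j[ok]),P[ok,2])
np.save("pics/H.npy",H)
v=cv2.applyColorMap(np.nan_to_num(H/.25*255).clip(0,255).astype(np.uint8),cv2.COLORMAP_JET); v[np.isnan(H)]=0
v=cv2.resize(v,None,fx=1.3,fy=1.6,interpolation=cv2.INTER_NEAREST)
c,d,im=load("s1"); cr=cv2.resize(im[30:270,200:365],None,fx=2.4,fy=2.4,interpolation=cv2.INTER_CUBIC)
o=np.hstack([v,cr[:576]]); print(o.shape); cv2.imwrite("pics/m2.png",o)
E
python3 m.py
```

```text
g1 997 topz 0.1220605285060925 centre 0.486269873046875 -0.271312451171875 83.0142578125 13.127679443359375 71.76956176757812
 line yaw 71.763405
g2 1289 topz 0.12202900559924867 centre 0.485640576171875 -0.2710283447265625 82.60499877929688 13.583718872070312 71.52457427978516
 line yaw 71.78695
tri top centre [ 0.4865 -0.2708  0.1142] [array([[ 0.487 , -0.2689,  0.122 ]]), array([[ 0.4857, -0.2685,  0.122 ]])]
(576, 786, 3)
```

View pics/m2.png

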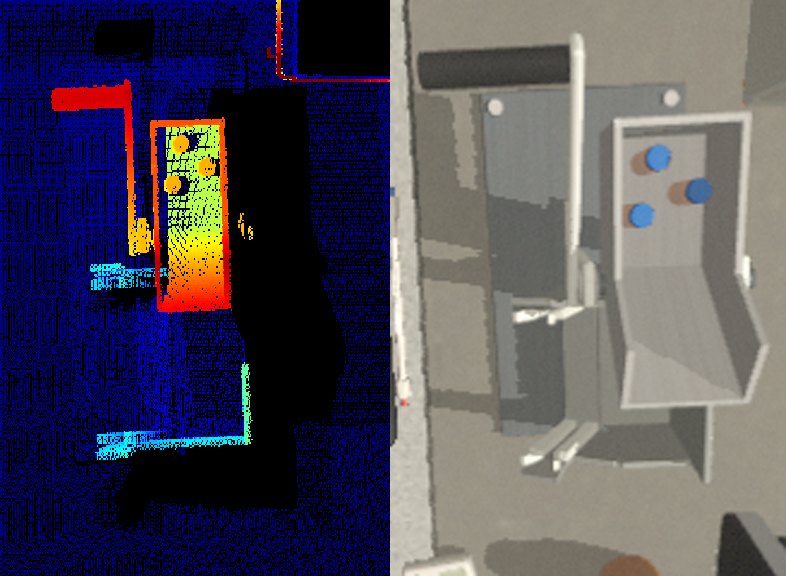

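Left is the height map (1.3 x 1.6 px/mm), with the lever bar at (92,97), channels at (115,275) and (120,445), and the back wall at (247,400). Right is the s1 crop, with the two flared channels at (545,312) and (560,445) and the pan holding three vials. Next I'll fit the station pose from these features.

Run:
```python
from h import *
np.set_printoptions(precision=4,suppress=True)
def box(P,lo,hi): return P[((P>lo)&(P<hi)).all(1)]
for n in ("s1","s2"):
    c,d,im=load(n); Pc=cloud(c,d); P=Pc.reshape(-1,3)
    def fit(nm,Q):
        l=cv2.fitLine(Q[:,:2].astype(np.float32),cv2.DIST_HUBER,0,.001,.001).ravel()
        print(n,nm,len(Q),"dir",np.degrees(np.arctan2(l[1],l[0]))%180,"mean",Q.mean(0),"min",Q.min(0),"max",Q.max(0))
    fit("bar",box(P,[.39,.32,.21],[.452,.36,.25]))
    fit("sidewall-y",box(P,[.485,.11,.085],[.54,.14,.097]))
    fit("back",box(P,[.53,.12,.112],[.57,.17,.126]))
    for nm,lo,hi in (("ch+",[.42,.20,.078],[.48,.25,.12]),("ch-",[.42,.10,.078],[.48,.145,.12])):
        fit(nm,box(P,lo,hi))
    fit("panfront",box(P,[.47,.23,.16],[.49,.33,.25]))
    # base in image: color of base vs worktop is subtle; depth z>4mm
    fit("base",box(P,[.39,.11,.004],[.42,.37,.012]))
    # front base edge by depth: for y slices min x with z>.004
    B=box(P,[.37,.26,.005],[.45,.36,.012]); ys=np.arange(.27,.35,.01)
    print([round(float(np.percentile(B[np.abs(B[:,1]-y)<.005][:,0],2)),4) for y in ys])
    B=box(P,[.42,.34,.005],[.50,.40,.012]); xs=np.arange(.43,.5,.01)
    print([round(float(np.percentile(B[np.abs(B[:,0]-x)<.005][:,1],98)),4) for x in xs])
c,d,im=load("s2"); cv2.imwrite("pics/m3.png",cv2.resize(im[130:230,280:430],None,fx=5,fy=5,interpolation=cv2.INTER_CUBIC))
```

```text
s1 bar 1009 dir 2.594881 mean [0.4266 0.3383 0.2274] min [0.4003 0.3316 0.2213] max [0.452 0.347 0.231]
s1 sidewall-y 126 dir 3.6565347 mean [0.5156 0.1243 0.0893] min [0.4879 0.1199 0.085 ] max [0.5399 0.127  0.0929]
s1 back 130 dir 93.58225 mean [0.5487 0.147  0.118 ] min [0.5462 0.1244 0.112 ] max [0.5524 0.17   0.1208]
s1 ch+ 182 dir 179.47581 mean [0.4465 0.2278 0.0892] min [0.4294 0.2198 0.078 ] max [0.4747 0.2353 0.1018]
s1 ch- 235 dir 10.989218 mean [0.4517 0.122  0.0884] min [0.4344 0.1135 0.0782] max [0.4788 0.13   0.1014]
s1 panfront 916 dir 92.151085 mean [0.4789 0.2753 0.1912] min [0.4701 0.2301 0.1601] max [0.49   0.3242 0.2385]
s1 base 639 dir 91.16335 mean [0.4154 0.2738 0.0073] min [0.4074 0.1126 0.0041] max [0.42   0.3598 0.0119]
[0.4119, 0.4121, 0.4106, 0.4109, 0.4095, 0.4097, 0.41, 0.4086]
[0.3613, 0.3611, 0.3611, 0.3625, 0.362, 0.3623, 0.3627, 0.3638]
s2 bar 993 dir 2.853018 mean [0.4254 0.3385 0.2272] min [0.3998 0.3315 0.221 ] max [0.4519 0.3461 0.2308]
s2 sidewall-y 119 dir 2.8743024 mean [0.5155 0.1244 0.0895] min [0.4881 0.1204 0.085 ] max [0.5396 0.1272 0.0929]
s2 back 160 dir 92.89979 mean [0.5492 0.1471 0.1178] min [0.5467 0.1226 0.1121] max [0.5531 0.1698 0.1214]
s2 ch+ 233 dir 13.382531 mean [0.4523 0.2312 0.0911] min [0.4299 0.2195 0.0782] max [0.4793 0.2499 0.1196]
s2 ch- 232 dir 8.254424 mean [0.4507 0.122  0.0888] min [0.434  0.113  0.0782] max [0.4798 0.1304 0.1008]
s2 panfront 1731 dir 92.63247 mean [0.4788 0.2727 0.191 ] min [0.4702 0.2301 0.1601] max [0.49   0.325  0.2373]
s2 base 690 dir 91.226616 mean [0.4152 0.2716 0.0072] min [0.4078 0.1134 0.004 ] max [0.42   0.361  0.0115]
[0.4123, 0.4104, 0.4102, 0.4098, 0.4095, 0.409, 0.4088, 0.4085]
[0.3609, 0.3608, 0.3607, 0.3606, 0.3621, 0.3634, 0.3636, 0.3633]
```

View pics/m3.png

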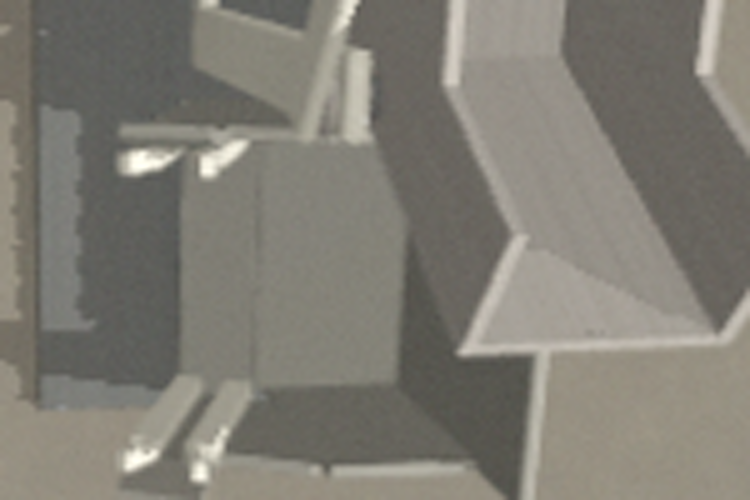

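Yaw comes out at about 2.75° from several edges. The slot prong tips in the s2 crop are at (140,160)/(215,165) for +y and (135,460)/(203,468) for −y. I'll take two closer wrist views over the mouth to pin the slot down.

Run:
```python
from h import *; from cell import arm
arm.goto([.44,.13,.40],[180,0,92.7]); snap("t1")
arm.line_to([.40,.13,.40]); snap("t2")
print(arm.get_state()["t"])
ims=[]
u=np.array([np.cos(np.radians(2.75)),np.sin(np.radians(2.75)),0]); v=np.array([-u[1],u[0],0]); o=np.array([.4845,.2385,0])
a=np.radians(25); 
B=np.array([u,v,[0,0,1]]).T; so=o+B@[-.012,-.0635,.022]; S=B@np.array([[np.cos(a),0,-np.sin(a)],[0,1,0],[np.sin(a),0,np.cos(a)]])
for n in ("t1","t2"):
    c,d,im=load(n)
    uv=proj(c,so+np.array([[0,y,z] for y in(-.0515,.0515) for z in (.064,.08)])@S.T)
    big=cv2.resize(im,None,fx=3,fy=3,interpolation=cv2.INTER_CUBIC)
    for p in uv: cv2.circle(big,tuple((p*3+1).astype(int)),3,(0,0,255),1)
    x0,y0=(uv.mean(0)*3-[150,290]).astype(int); x0=max(x0,0);y0=max(y0,0); print(n,x0,y0,uv)
    ims.append(big[y0:y0+590,x0:x0+395])
cv2.imwrite("pics/m4.png",np.hstack(ims))
```

```text
5.9167
t1 643 141 [[266.91820232 192.30803015]
 [261.05919126 196.13974634]
 [268.03366657  94.26764567]
 [261.52508868  93.28334068]]
t2 755 143 [[301.3073406  192.57404214]
 [297.16503667 196.45592781]
 [306.4625959   94.84220457]
 [302.08718065  93.95196823]]
```

View pics/m4.png

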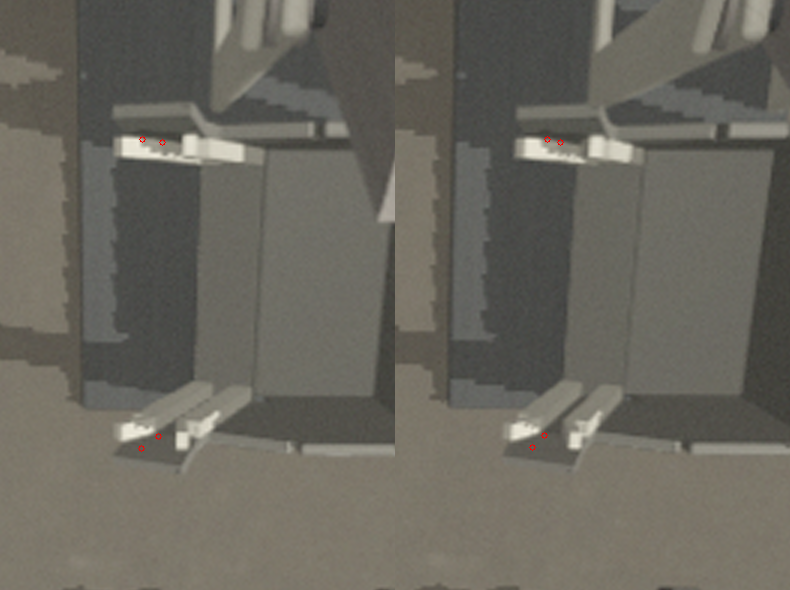

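The slot mouth gaps show as −y prongs at (125,432)/(183,437) and +y prongs at (150,148)/(215,148) in the left half. The projected estimate (red) falls within 1–2 mm, so I'll refine it with the depth points in the slot frame.

Run:
```python
from h import *
np.set_printoptions(precision=1,suppress=True,linewidth=200)
u=np.array([np.cos(np.radians(2.75)),np.sin(np.radians(2.75)),0]); v=np.array([-u[1],u[0],0]); o=np.array([.4845,.2385,0])
a=np.radians(25); 
B=np.array([u,v,[0,0,1]]).T; so=o+B@[-.012,-.0635,.022]; S=B@np.array([[np.cos(a),0,-np.sin(a)],[0,1,0],[np.sin(a),0,np.cos(a)]])
for n in ("t1","t2"):
    c,d,im=load(n); P=cloud(c,d).reshape(-1,3); P=P[~np.isnan(P[:,0])]; L=(P-so)@S*1000; W=(P-o)@B*1000
    for s in (-1,1):
        Q=L[(s*L[:,1]>38)&(s*L[:,1]<62)&(abs(L[:,0])<25)&(L[:,2]>66)&(L[:,2]<92)]
        pr=Q[(s*Q[:,1]<50.5)]; l=pr[pr[:,0]<0]; r=pr[pr[:,0]>0]
        print(n,s,len(Q),"top z",np.percentile(Q[:,2],97))
        for nm,g in(("L",l),("R",r)):
            print("  ",nm,len(g),"x pct",np.percentile(g[:,0],[2,25,50,75,98]),"y",np.percentile(g[:,1],[2,50,98]),"z",np.percentile(g[:,2],[50,98]))
        ch=Q[s*Q[:,1]>51]; print("   cheek y",np.percentile(ch[:,1],[2,10,50,90,98]),"x",np.percentile(ch[:,0],[2,98]))
        h=np.histogram(pr[pr[:,2]>70][:,0],bins=np.arange(-18,19,2))[0]; print("  ",h)
    Q=W[(abs(W[:,2]-120)<4)&(W[:,0]>40)&(W[:,0]<80)&(W[:,1]<-60)]; print("back x",np.percentile(Q[:,0],[2,50,98])if len(Q) else 0)
    Q=W[(abs(W[:,2]-91)<3)&(W[:,0]>10)&(W[:,0]<50)&(abs(W[:,1]+115)<10)]; print("side y",np.percentile(Q[:,1],[2,50,98]))
    Q=W[(abs(W[:,2]-18)<3)&(W[:,0]>-5)&(W[:,0]<60)&(abs(W[:,1]+63)<60)]; print("floor",np.percentile(Q,[1,50,99],axis=0))
    Q=W[(W[:,2]>4)&(W[:,2]<12)&(W[:,0]<-55)&(abs(W[:,1]+40)<40)]; print("base front",np.percentile(Q[:,0],[0.5,2]))
```

```text
t1 -1 371 top z 80.74506630105058
   L 77 x pct [-12.5  -8.5  -7.   -5.4  -2. ] y [-50.4 -46.9 -44. ] z [72.8 79.4]
   R 37 x pct [ 3.2 12.9 13.8 14.9 16. ] y [-50.1 -45.8 -44.1] z [77.  78.9]
   cheek y [-59.4 -58.  -54.5 -51.9 -51.3] x [-10.7  15.3]
   [ 0  0  4  8 14 20  8  0  0  0  0  0  0  0  3 13 14  2]
t1 1 418 top z 80.7097987904467
   L 57 x pct [-11.6  -8.8  -6.9  -5.5  -3.3] y [46.6 48.5 50.4] z [75.1 78.2]
   R 20 x pct [11.8 13.5 14.2 15.1 15.8] y [46.4 48.  49.7] z [77.5 79.4]
   cheek y [51.4 53.  56.8 60.5 61.4] x [-10.5  15.8]
   [ 0  0  0 10 10 17  8  1  0  0  0  0  0  0  1  8 11  0]
back x [58.5 60.5 63.4]
side y [-118.4 -115.8 -113.9]
floor [[   6.1 -113.8   15.6]
 [  30.8  -63.2   17.4]
 [  58.3  -12.5   20. ]]
base front [-149.9 -147.9]
t2 -1 374 top z 80.79742314827799
   L 67 x pct [-12.6  -9.4  -7.6  -5.8  -3.6] y [-50.1 -46.8 -44. ] z [74.2 78.5]
   R 44 x pct [ 6.4 10.  12.3 14.  15.4] y [-50.  -46.4 -44.1] z [76.8 78.7]
   cheek y [-59.2 -58.2 -54.5 -52.  -51.2] x [-10.9  15.1]
   [ 0  0  3 10 14 20  4  0  0  0  0  0  0  5  4 16 11  0]
t2 1 445 top z 80.76051895698706
   L 54 x pct [-12.1  -8.3  -6.8  -5.   -3.7] y [46.5 48.3 50.3] z [74.  79.2]
   R 30 x pct [ 9.1 11.6 13.6 14.9 15.9] y [46.3 48.5 50.4] z [77.  78.9]
   cheek y [51.2 52.9 56.6 60.6 61.5] x [-10.7  16.5]
   [ 0  0  2  6  9 15  8  0  0  0  0  0  0  3  4  8 12  0]
back x [57.9 60.1 79.8]
side y [-118.3 -115.6 -113.9]
floor [[   6.6 -114.    15.7]
 [  33.5  -60.5   17.4]
 [  59.3  -12.4   20. ]]
base front [-151.6 -148.6]
```

```bash
cat >> h.py <<'E'
YAW=2.65; u_=np.array([np.cos(np.radians(YAW)),np.sin(np.radians(YAW)),0]); v_=np.array([-u_[1],u_[0],0])
B=np.array([u_,v_,[0,0,1]]).T; O=np.array([.4867,.2395,0]); SO=O+B@[-.012,-.0635,.022]
S=B@Ro.from_euler('y',-25,degrees=True).as_matrix()
SROT=[155,0,90+YAW]
def st(p): return list(O+B@np.array(p))
def sl(p): return list(SO+S@np.array(p))
E
python3 - <<'E'
from h import *; from cell import arm
np.set_printoptions(precision=4,suppress=True)
G=np.array([.4859,-.2712]); R=[180,0,71.75]
arm.move_gripper(.05)
arm.goto([*G,.36],R); arm.line_to([*G,.264],vel=.1); arm.move_gripper(0)
s=arm.get_state(); print("grip",s["gripper_width"],s["finger_force"],s["eef_pos"],s["contact_force"])
arm.line_to([*G,.31],vel=.06); s=arm.get_state(); print(s["contact_force"],s["gripper_width"])
arm.line_to([*G,.45],vel=.2)
p=sl([0,0,.40]); print(p)
arm.goto([p[0],p[1],.43],SROT)
s=arm.get_state(); print(s["eef_pos"],s["tcp_rot"],s["t"],s["q"])
c,p,d=snap("i0")
from cell import capture; p2,_=capture("side"); 
cv2.imwrite("pics/m5.png",np.hstack([cv2.resize(p,None,fx=.8,fy=.8),cv2.resize(p2[130:310,100:300],(341,307))]))
E
```

```text
grip 0.013764816987550351 59.05589461326599 [ 0.4862 -0.2713  0.2647] [ 0.1206 -0.4583  2.8602]
[-0.3092  0.5838 -1.2348] 0.01321829866503719
[np.float64(0.30878221259617544), np.float64(0.1676972322043568), np.float64(0.38452311481466006)]
[0.3094 0.1673 0.43  ] [155.0197   0.0034  92.5786] 12.8417 [-12.1563 -15.5455 -20.5993 118.8298   8.6005  54.3368 -34.2191]
```

View pics/m5.png

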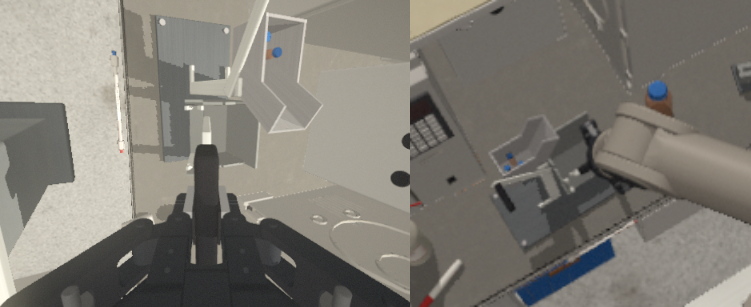

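The gate is held square, and in the wrist view its rail (205,170) lines up with the slot channels (200,105). Inserting now.

Run:
```python
from h import *; from cell import arm
np.set_printoptions(precision=4,suppress=True)
def rel(): s=arm.get_state(); return (S.T@(np.array(s["eef_pos"])-SO))*1000, S.T@np.array(s["contact_force"]), s["t"]
arm.line_to(sl([0,0,.36]),vel=.12,rotation=SROT); print(rel())
print(arm.line_to(sl([0,0,.252]),vel=.05,until_force=12)); print(rel())
snap("i1")
```

```text
(array([  0.625 ,   0.1974, 360.4253]), array([ 0.1832,  0.2343, -0.4774]), 13.7833)
True
(array([ -0.101 ,   0.114 , 256.2561]), array([-0.0578, -0.2429,  5.7472]), 15.6583)
```

It stopped at 256.3 mm against 256.7 expected, with an axial force, so it is seated. Release, retreat and look.

Run:
```python
from h import *; from cell import arm,capture
np.set_printoptions(precision=4,suppress=True)
arm.move_gripper(.04)
arm.line_to(sl([0,0,.36]),vel=.12); 
arm.goto([.38,.12,.42],[180,0,90+YAW])
c,p,d=snap("v1"); P=cloud(c,d); L=(P-SO)@S*1000
m=(p.max(2)<95)&(abs(L[...,0])<25)&(abs(L[...,1])<55)&(L[...,2]>85)&(L[...,2]<150)
Q=L[m]; print(m.sum(),np.percentile(Q,[2,50,98],axis=0))
v,u=np.nonzero(m); x0,y0=max(int(np.median(u))-100,0),max(int(np.median(v))-100,0)
cv2.imwrite("pics/m6.png",cv2.resize(p[y0:y0+200,x0:x0+260],None,fx=2.3,fy=2.3,interpolation=cv2.INTER_CUBIC))
s=arm.get_state(); print(s["t"],s["q"])
```

```text
1616 [[ -7.3185 -38.8584  93.054 ]
 [  1.538    2.7794 113.6821]
 [  5.9585  39.1954 115.5352]]
17.7583 [-11.1027  -0.2477  -8.9577 105.9494  -0.0354  74.4493 -17.3146]
```

View pics/m6.png

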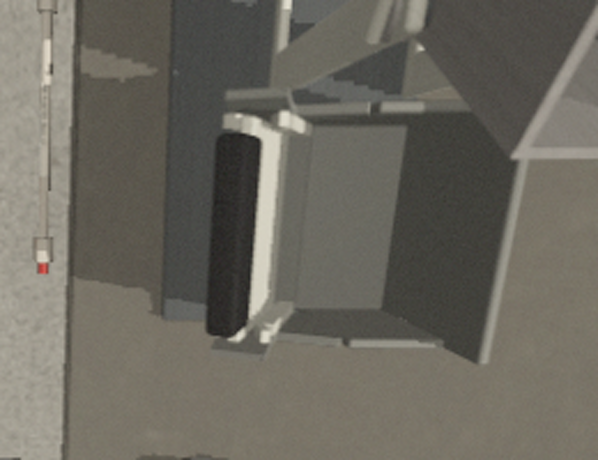

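The gate's rail top sits 115.5 mm up the slot (115 nominal), with both edges in the channels at (240,120) and (245,345), so it is fully home. Now the lever: cage the bar between loosely closed fingers and follow its arc.

Run:
```python
from h import *; from cell import arm,capture,planner
np.set_printoptions(precision=3,suppress=True)
R=[180,0,YAW]
def bar(th,dy=0,dz=0):
    t=np.radians(th); return st([-.060,.012-.110*np.sin(t)+dy,.160+.110*np.cos(t)+.155+dz])
for th in(-55,0,57):
    print(th,planner.inverse_kinematics(bar(th),R))
arm.move_gripper(.05)
arm.goto(bar(-55,0,.07),R); arm.line_to(bar(-55),vel=.1); arm.move_gripper(.022)
s=arm.get_state(); print(s["gripper_width"],s["contact_force"],s["q"],s["t"])
for th in np.arange(-45,56,10):
    arm.line_to(bar(th,-.0045),vel=.09); s=arm.get_state(); print(th,s["contact_force"])
print(arm.line_to(bar(58,-.008),vel=.03,until_force=12)); s=arm.get_state(); print(s["contact_force"],s["t"],(B.T@(np.array(s["eef_pos"])-O))*1000)
p,_=capture("side"); cv2.imwrite("pics/m7.png",cv2.resize(p[160:310,100:300],None,fx=4,fy=4,interpolation=cv2.INTER_CUBIC))
```

```text
-55 [ -29.739   18.432  -14.092   90.109    4.642   72.033 -131.92 ]
0 [ -21.828   11.116  -12.369   92.636    2.434   76.512 -121.889]
57 [ -14.805    8.588   -8.235  102.712    1.315   68.792 -110.775]
0.02236981525404943 [ 0.427 -0.262 -0.257] [ -28.977   18.5    -15.1     90.058    4.988   72.071 -132.216] 20.9917
-45 [-0.008  4.334  3.093]
-35 [0.842 2.947 1.699]
-25 [-0.299 -0.355 -0.208]
-15 [-0.335 -0.106  1.338]
-5 [-0.471  0.154 -0.544]
5 [ 0.362  0.156 -0.537]
15 [0.308 0.673 0.509]
25 [0.197 0.219 0.843]
35 [-0.011  0.54   0.013]
45 [-0.022 -0.021 -0.63 ]
55 [ 0.54  3.36 -2.85]
True
[0.364 1.984 0.485] 25.3167 [-60.301 -83.085 376.185]
```

Run:
```python
from h import *; from cell import arm,capture
np.set_printoptions(precision=3,suppress=True)
arm.move_gripper(.045)
p=np.array(arm.get_state()["eef_pos"]); arm.line_to(list(p+[0,0,.08]),vel=.15)
arm.goto([.36,.20,.52],[180,0,90+YAW])
c,im,d=snap("z1"); W=(cloud(c,d)-O)@B*1000
m=(im.max(2)<95)&(W[...,2]>195)&(W[...,2]<260)&(W[...,0]<-20)&(W[...,0]>-100); print("bar",m.sum(),np.median(W[m],0))
L=(cloud(c,d)-SO)@S*1000; m=(im.max(2)<95)&(abs(L[...,0])<25)&(abs(L[...,1])<55)&(L[...,2]>85)&(L[...,2]<130); print("gate top",m.sum(),np.percentile(L[m],[2,50,98],axis=0) if m.any() else 0)
s,_=capture("side"); a=cv2.resize(im[40:290,200:440],(432,450)); b=cv2.resize(s[170:290,130:228],(367,450),interpolation=cv2.INTER_CUBIC)
cv2.imwrite("pics/m7.png",np.hstack([a,b])); print(arm.get_state()["t"])
```

```text
bar 588 [-54.951 -75.289 227.653]
gate top 765 [[ -7.33  -38.532  90.612]
 [  1.972   4.263 113.435]
 [  5.931  41.477 115.489]]
27.775
```

View pics/m7.png

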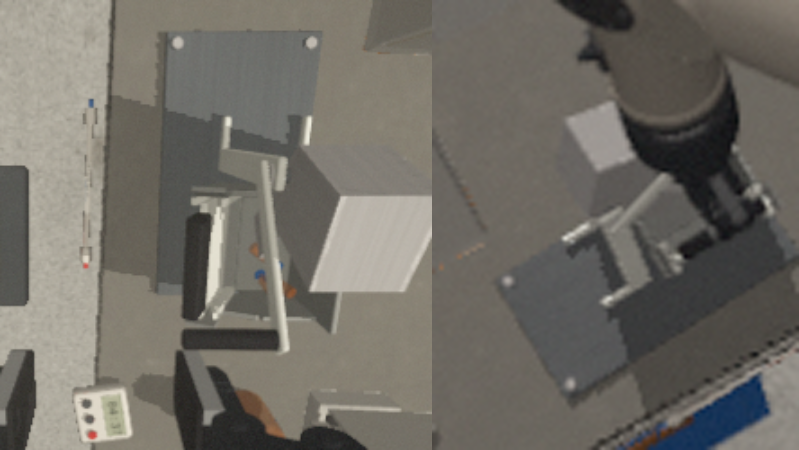

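The pan is over at its stop (bar measured at y=−75, z=228 in the station frame), the gate is still home, and amber and blue vials lie in the bin at (255,248), (262,275) and (290,290). I'll count the vials numerically from three wrist positions and check the bystanders.

Run:
```python
from h import *; from cell import arm,capture,calibration
np.set_printoptions(precision=0,suppress=True)
def comps(im,P,O_,lo,hi,nm):
    W=(P-O_)@B*1000; hsv=cv2.cvtColor(im,cv2.COLOR_BGR2HSV); ok=((W>lo)&(W<hi)).all(2)
    for k,(a,b) in dict(blue=((95,90,40),(125,255,255)),amber=((3,90,40),(20,255,255))).items():
        m=(cv2.inRange(hsv,a,b)>0)&ok; n,l,s,_=cv2.connectedComponentsWithStats(m.astype(np.uint8),connectivity=8)
        print(nm,k,[(int(s[i,4]),np.median(W[l==i],0)) for i in range(1,n) if s[i,4]>=5])
c,d,im=load("z1"); comps(im,cloud(c,d),O,[-60,-135,2],[110,130,300],"z1")
for n,p in(("z2",[.40,.15,.47]),("z3",[.45,.13,.47]),("z4",[.40,.06,.47])):
    arm.goto(p,[180,0,90+YAW]); c,im,d=snap(n); comps(im,cloud(c,d),O,[-60,-135,2],[110,130,300],n)
s,d=capture("side"); comps(s,cloud(calibration("side"),d),np.array([.516,-.02,0]),[-90,-90,5],[90,90,130],"reagent")
P=cloud(calibration("side"),d); m=(abs(P[...,0]-.53)<.06)&(abs(P[...,1]+.45)<.06)&(P[...,2]>.055)&(P[...,2]<.075); print("tub",m.sum(),np.median(P[m],0)*1000)
print(arm.get_state()["t"])
```

```text
z1 blue [(13, array([ 26., -96.,  19.]))]
z1 amber [(18, array([ 17., -70.,  28.])), (9, array([  26., -103.,   34.])), (44, array([  49., -107.,   44.]))]
z2 blue [(25, array([ 42., -88.,  27.]))]
z2 amber [(17, array([ 38., -82.,  25.])), (123, array([  45., -106.,   42.]))]
z3 blue [(24, array([ 42., -87.,  28.])), (21, array([ 29., -96.,  19.]))]
z3 amber [(120, array([ 26., -76.,  28.])), (166, array([  41., -106.,   43.])), (5, array([ -18., -110.,  299.]))]
z4 blue [(31, array([ 42., -89.,  27.])), (19, array([ 26., -97.,  19.])), (5, array([ 37., -98.,  20.]))]
z4 amber [(133, array([ 27., -78.,  28.])), (174, array([  43., -108.,   44.]))]
reagent blue [(9, array([ -4., -15.,  99.]))]
reagent amber [(18, array([-10., -18.,  73.]))]
tub 257 [ 532. -451.   61.]
29.1583
```

Run:
```python
from h import *
for n in("z3","z4"):
    c,d,im=load(n); W=(cloud(c,d)-O)@B*1000; hsv=cv2.cvtColor(im,cv2.COLOR_BGR2HSV)
    b=cv2.inRange(hsv,(95,70,30),(125,255,255))>0; a=cv2.inRange(hsv,(0,70,30),(20,255,255))>0
    ok=((W>[-10,-135,2])&(W<[70,0,70])).all(2); v,u=np.nonzero((a|b)&ok)
    print(n,v.min(),v.max(),u.min(),u.max())
    for r in range(v.min()-1,v.max()+2): print(''.join(('b' if b[r,k] else 'a' if a[r,k] else '|' if W[r,k,2]>100 else '.') +(f"{int(W[r,k,2]):3d}" if (a|b)[r,k] and k%2==0 and 0<W[r,k,2]<100 else '') if False else ('b' if b[r,k] else chr(65+int(np.clip(W[r,k,2],0,99)//5)) if a[r,k] and W[r,k,2]==W[r,k,2] else '|' if W[r,k,2]>80 else '.') for k in range(u.min()-3,u.max()+4)))
```

```text
z3 135 170 294 323
.......||||||.||||||||||||||||||||||
......F|||||||||||||||||||||||||||||
.....FFFF...........................
....FFFFFFE.........................
...EFFFFFFFF........................
...FFGFFFFFFF.......................
...FFFFGFFFFFFD.....................
....FFFFFFFFFFFD....................
.....FFFFFFFFFEEE...................
......FFFFFFFFFFEE..................
.......EFFFFFFFFFFE.................
.........FFFFFFFFFF.................
..........FFFFFGFFFD................
...........FFFFFFFFF.bb.............
............FFFFFFFF.bbb............
..............FFFFF.bbbb............
...................bbbbb............
..................bbbbb.............
..................bbbbb.............
...................bbb..............
.........bbbb.......................
........bbbbbbbbb...................
........bb....bbbbb.................
.......bbb......b.b.................
........b..........FFFF.............
..........GGG.....FFFGGG............
.........FGGH...HGGFGGGHHG..........
..........GGHH..IIGGHGHHHHH.........
..........GHHIIIIIIGGHHHIIIHI.......
........
[... 1007 characters left out ...]
...................bb................
........bbbb..........................
.......bbbbbb.........................
.......bbbb....bbb....................
......bbb.......bbb...................
......bbb..........FFFF...............
.......bb......GHHFFGGGGGG............
.......bb.GG...HIIIHGGGHHHHHHD........
.........FGG...HIIIIIGGHHHHIHIIFG.....
..........GGH...IJJJJJGHHIIIIIIJJI....
..........FGHH..JJJJJJJHHIIIIJJJJII...
...........GHHIIIJJJJJJHHIIIIJJJIJI...
.............HIJJJJJJJJHIIIJJJJJJII...
..............IIJJJJJIIHHIIIJJIIII....
...............IJJJIJJI.HIIIJJIIII....
................JIIJJI.....IIIIII.....
.................JII........IIII......
......................................
```

The label maps show three separate vials in the bin: one flat with its cap, and two leaning side by side on the far wall, caps down. The gate is home, the pan is at its stop and the bystanders haven't moved. The arm touches nothing, so I'm handing in.

```bash
python3 -c "
from cell import ticket; print(ticket.finish_job())"
```

```text
the job is handed in; nothing more can be done
None
```

The job is handed in at about 29 s of the 59 s: the gate is fully seated in the slot, the pan is tipped to its stop, all three vials are in the closed bin, and the reagent bottle and filter tub still stand where they were.

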